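# Close the gland opening of a control enclosure with a blank plate

## Robot

A 7-joint arm with a two-finger parallel gripper is mounted at the origin on the work surface. World frame = base frame: x ahead of the robot, y to its left, z up, the work surface at z = 0. Lengths are in mm, angles in degrees, forces in N, time in s.
With the tool pointing down it reaches from about 425 to 800 mm from the base axis. Payload 8.3 kg.
Tool frame: the origin (TCP) lies at the very end of the fingers, on their centre line; the grasp point (between the pads) lies 19 mm behind it; z points along the fingers, y is the line along which they close (so a half turn about z gives the same grasp; the last joint's range is limited). The gripper opens to 85 mm and grips with 20 to 120 N. Pads are 22 mm wide; open, the fingers measure 114 mm over their backs; the gripper's body (76 mm by 85 mm) begins 54 mm behind the grasp point. The pads swing forward as they close: fully open they stand 13 mm farther back than shut.
Start: joints at [-80.208, 21.967, 0.94, 78.501, -0.361, 79.538, -2.664], TCP at [144.745, 607.99, 231.279] pointing down, gripper open.
Joint ranges: [-169.22, 169.22], [-14.56, 117.87], [-87.37, 89.26], [10.42, 133.3], [-82.24, 262.24], [0.94, 117.77], [-172.7, 172.7]. Speed limits (degrees/s): [136.94, 136.94, 172.46, 172.46, 180, 180, 180].

## Interface

Orientations are given as [roll, pitch, yaw] about the fixed x, y, z axes, in that order (R = Rz(yaw) Ry(pitch) Rx(roll)).
In Python, from workcell import arm, hand, planner, imaging, job_done, nets, sensors gives the robot as it stands. Calls block until the motion is done:
- arm.move_ptp(position, orientation): joint-space move of the TCP to a pose.
- arm.movel(position, rotation=None, v=150, contact_N=None): straight line of the TCP; rotation=None keeps the orientation; v is the mean speed in mm/s. With contact_N (N) it stops when the force on the tool has changed by that much, and returns True; else False.
- arm.move_j(angles): joint-space move.
- hand.let_go() and hand.close(grip_force=None): open the fingers fully, or close them until they stop; grip_force is the grip in N (None keeps the last).
- arm.pause(seconds).
- planner.inverse_kinematics(position, orientation): joint angles nearest the present ones, or None.
- imaging.read_camera(name): name is "scene" or "top"; returns a dict with "frame" (384x512x3 uint8, blue, green, red), "depth" (384x512 float32, mm along the optical axis (not along the pixel's ray), 0 where there is no reading), "vertical_fov" (degrees; the focal length in pixels is half the picture's height over the tangent of half this angle, whatever the lens; pixels are square), "cx", "cy" (the principal point, pixels), "dist" ([k1, k2, p1, p2, k3] as OpenCV has them; the pictures are not rectified), "R" (3x3) and "t" (3): a world point X has camera coordinates R X + t. Camera axes: x right, y down, z forward; pixel columns grow to the right and rows downward; lengths in mm; the calibration is good to about 2 mm. A picture is of the moment at which its call begins.
A pose or a line that the arm cannot do raises arm.Unreachable and nothing moves.
- job_done(): hands the job in; it is judged then, once.
Trained networks look in the newest picture that a camera, given by its name, has taken for a name from the list of things; names that differ only in an ending like _2 or _b are one class to them, and where a whole thing is asked for, a point or a joint stands for the part that bears it (a point fixed in the world has none). Each returns a list of dicts, best first, with "score" (0 to 1); they miss things now and then, are a little off and sometimes report something else, mostly with a low value. They report only what shows in the picture. A call takes as long as a camera call.
- nets.trace(camera, label): "pixels" (384x512 bool, what is visible of it) and "position" ([row, column] in pixels, amid what is visible of it).
Readings, each from a call of its own:
- sensors.current_clock(): time.
- sensors.current_joints(): joint angles.
- sensors.current_qvel(): joint speeds.
- sensors.current_tau(): joint torques, N m.
- sensors.current_eef_pos(): TCP position.
- sensors.current_ee_rot(): TCP orientation.
- sensors.current_wrist_force(): force on the tool from outside, world axes, zero at the start.
- sensors.current_ft_torque(): the same for the moment, N m.
- sensors.current_width(): opening from 0.0 (shut) to 1.0 (fully open).
- sensors.current_gripper_force(): force on a finger pad.
Only numpy, scipy, OpenCV 4.12 (cv2) and the standard library are available. Lean on these libraries where they do the work, as an engineer would, in place of code of your own. Each camera call takes 0.05 s, during which the arm holds its last target. There are 200 camera calls.

## Task

Slide the blue blank plate along the guide tray until its near end sticks out well past the tray's robot-side edge while the plate still lies flat on the tray; then grip that free end across its width and lift the plate off. Lay it flat on the black gasket of the grey enclosure's raised collar, centred on it and lined up with it so the opening is fully closed, set down still in the grip before you let go. Never let the plate fall off, and leave the tub, the screwdriver and the tape ring where they are.

Things in the scene. Friction and masses are not known exactly. Their poses are not given: they have to be found in the camera images.
- plate: Blue flat blank plate, 150 (x) x 56 (y) x 5 mm, 80 to 150 g. Origin: centre of its underside, z up. Starts flat between the tray's guide strips, its -x end 5 to 35 mm inside the tray's robot-side edge, within 2 degrees of the tray's axis. Slides easily: closed fingertips pressed on its top (a few N, up to 20 N is harmless) drag it along. Tips off the edge beyond about 70 mm of overhang.
- plate_front (a point): Middle of the plate's -x end face (the end nearest the robot), 75 mm from the plate's origin, 2.5 mm above its underside; axes as the plate's. With this end 60 mm past the edge, a gripper pointing straight down can take it across the 56 mm width, one finger each side, tips below the plate.
- tray: Fixed guide tray: brown wooden block 190 (x) x 100 (y) mm, white top surface 90 mm above the bench, two aluminium guide strips along the long sides, 15 mm wide, 12 mm higher than the white surface, 66 mm apart inside. Open at both ends, no stop. Origin: centre of its underside; its -x end looks towards the robot.
- tray_edge (a point): Middle of the tray's robot-side top edge (95 mm along -x from the tray's origin, 90 mm above the bench), over which the plate is to overhang; axes as the tray's, so -x points out over the edge.
- enclosure: Fixed grey steel enclosure, 200 (x) x 140 (y) x 100 mm high, with a raised collar in the middle of its top: 146 (x) x 50 (y) mm outside, 114 x 26 mm inside, 30 mm tall, its top 130 mm above the bench; the upper 4 mm is black gasket. The collar is narrower than the plate, so fingers gripping the plate's long edges pass beside it. Origin: centre of its underside.
- gasket (a point): Centre of the opening at the height of the gasket's top face (130 mm above the bench), where the plate's origin belongs; x along the collar's length, z up.
- tub: Bystander: white open tub, 90 mm across, 100 mm high, on the far side of the bench. Origin: centre of its underside.
- screwdriver: Bystander: screwdriver with red handle, 200 mm long, lying beside the work on the left. Origin on its underside.
- tape: Bystander: black tape ring, 100 mm across, 20 mm high, lying beside the work on the right. Origin: centre of its underside.

How it is judged:
By the outcome, as a careful person would: the job done as asked, in the order asked, and still so for the second after the job is handed in, with the robot touching nothing.
It also fails if it takes over 54 s, if anything falls off the work surface, if the arm or the gripper's body presses on something with over 40 N, if the wrist force passes 120 N, or if a joint passes its speed limit or range.

## Working session

There is one attempt and no reset: what is moved stays moved. The work goes in short steps, each a Python script; the robot and the scene stay as the last script left them, time stands still between calls to the robot, and variables do not carry over. Pictures are saved under pics/ and viewed, at most 10 in all, crops included, and the job is handed in when it is done.

```bash
ls; mkdir -p pics; cat > h.py <<'E'
import numpy as np, cv2
from workcell import arm, hand, planner, imaging, job_done, nets, sensors
def cam(n):
    c=imaging.read_camera(n); h=c["frame"].shape[0]
    f=h/2/np.tan(np.radians(c["vertical_fov"])/2)
    c["K"]=np.array([[f,0,c["cx"]],[0,f,c["cy"]],[0,0,1.]]); c["R"]=np.array(c["R"]);c["t"]=np.array(c["t"]).reshape(3);c["dist"]=np.array(c["dist"],float)
    return c
def rays(c,uv):
    p=cv2.undistortPoints(np.array(uv,float).reshape(-1,1,2),c["K"],c["dist"]).reshape(-1,2)
    return np.c_[p,np.ones(len(p))]
def cloud(c,mask):
    v,u=np.nonzero(mask&(c["depth"]>0)); d=c["depth"][v,u]
    return (rays(c,np.c_[u,v])*d[:,None]-c["t"])@c["R"]
def onplane(c,uv,z):
    r=rays(c,uv)@c["R"]; o=-c["R"].T@c["t"]
    return o+r*((z-o[2])/r[:,2])[:,None]
def proj(c,X):
    return cv2.projectPoints(np.array(X,float).reshape(-1,3),cv2.Rodrigues(c["R"])[0],c["t"],c["K"],c["dist"])[0].reshape(-1,2)
def rect(P):
    (c,s,a)=cv2.minAreaRect(P[:,:2].astype(np.float32))
    if s[0]<s[1]: s=s[::-1]; a+=90
    return np.round([*c,*s,(a+90)%180-90],1)
E
cat > a.py <<'E'
from h import *
for n in("scene","top"):
    c=cam(n); cv2.imwrite(f"pics/{n}0.png",c["frame"]); print(n,"cam at",-c["R"].T@c["t"],"axis",c["R"][2],c["dist"])
    for l in("plate","tray","enclosure","tub","screwdriver","tape"):
        for r in nets.trace(n,l)[:2]:
            P=cloud(c,r["pixels"]); print(l,round(r["score"],2),np.round(r["position"]),r["pixels"].sum(), end=" ")
            if len(P)>20: print("med",np.median(P,0).round(1),"z",np.percentile(P[:,2],[2,50,98]).round(1),"rect",rect(P))
            else: print()
print(sensors.current_clock(),sensors.current_ee_rot())
E
python3 a.py
```

```text
pics
workcell.py
scene cam at [1194.68876447 -164.94970316 1059.79873002] axis [-0.50884308  0.14930037 -0.84781373] [-0.04533596  0.          0.          0.          0.        ]
plate 0.64 [179. 288.] 771 med [589.3 131.5  94.9] z [90.7 94.9 98.7] rect [586.3 130.5 151.6  59.7   8.5]
tray 0.59 [189. 288.] 1855 med [619.7 107.6  88.1] z [  3.3  88.1 105. ] rect [545.9 148.9 257.5 145.8   7.4]
enclosure 0.61 [221. 177.] 3767 med [ 650.2 -212.6   99.7] z [ 12.7  99.7 131.5] rect [ 582.2 -217.1  272.4  153.6    5.8]
enclosure 0.22 [235. 315.] 1034 med [773.4 145.2  58.4] z [  3.1  58.4 101.6] rect [784.7 138.4  88.2  86.5 -34.6]
tub 0.57 [239. 317.] 1016 med [772.3 145.1  57.4] z [  2.7  57.4 101.6] rect [765.3 133.4 129.8  87.   12.3]
screwdriver 0.72 [155. 362.] 253 med [520.1 411.7  18.8] z [ 1.5 18.8 27.2] rect [545.6 446.8 192.8  45.6  43.5]
tape 0.59 [232. 121.] 555 med [ 549.2 -399.6   18.5] z [ 1.2 18.5 23.7] rect [ 546.2 -398.9   99.8   99.5   16.3]
top cam at [4.13660429e+02 2.06302207e-01 1.36414169e+03] axis [ 0.18149838  0.00467633 -0.98338012] [-0.14072564  0.          0. 
[... 193 characters left out ...]
[  6.7  95.1 106.1] rect [591.3 139.5 213.3 110.5   7.4]
enclosure 0.85 [202. 330.] 2982 med [ 612.  -207.    99.7] z [  3.   99.7 132.1] rect [ 627.9 -225.8  233.5  168.5    5.3]
tub 0.65 [150. 220.] 565 med [799.  143.4  41.6] z [  0.8  41.6 101.6] rect [7.849e+02 1.401e+02 8.320e+01 8.060e+01 4.000e-01]
screwdriver 0.48 [232. 142.] 257 med [517.5 417.3  21.1] z [ 7.8 21.1 28.3] rect [542.6 450.3 198.5  25.5  50.4]
screwdriver 0.23 [212. 217.] 813 med [586.5 133.4  94.4] z [88.4 94.4 99.2] rect [588.1 132.4 150.4  64.2   5.8]
tape 0.8 [224. 387.] 331 med [ 541.9 -402.9   18.4] z [-0.6 18.4 24.3] rect [ 544.  -398.    97.    96.5   36.6]
0.7 [-1.79996819e+02 -1.98541916e-03  1.66607502e+02]
```

```bash
cat > b.py <<'E'
from h import *
import sys
tag=sys.argv[1]
def measure(tag,full=True):
    ims=[]
    for n in("scene","top"):
        c=cam(n); 
        for l in(("plate","tray","enclosure") if full else ("plate",)):
            rs=nets.trace(n,l)
            if not rs: print(n,l,"none"); continue
            m=rs[0]["pixels"]
            if l!="plate": m=cv2.dilate(m.astype(np.uint8),np.ones((9,9)))>0
            P=cloud(c,m)
            if l=="enclosure":
                for a,b in((120,140),(92,107)): Q=P[(P[:,2]>a)&(P[:,2]<b)]; print(n,l,a,rect(Q),np.median(Q[:,2]).round(1))
            elif l=="tray":
                Q=P[(P[:,2]>85)&(P[:,2]<115)&(np.hypot(*(P[:,:2]-[591,136]).T)<125)]; print(n,l,rect(Q), "hi z",np.percentile(Q[:,2],95).round(1))
            else:
                # contour on the measured top-plane
                z=np.median(P[:,2]); v,u=np.nonzero(m); print(n,l,"rays on z=%.1f"%z,rect(onplane(c,np.c_[u,v],z)),"score",rs[0]["score"])
        X=[587,-30,100]; u,v=proj(c,X)[0]; u=int(min(max(u,140),372)); v=int(min(max(v,105),279))
        ims.append((c["frame"],u,v))
        f=c["frame"][v-105:v+105,u-140:u+140]; cv2.imwrite(f"pics/{n}_{tag}.png",cv2.resize(f,(800,600),interpolation=cv2.INTER_CUBIC)); print("crop origin",u-140,v-105)
measure(tag,len(sys.argv)<3)
E
python3 b.py 1
```

```text
scene plate rays on z=94.8 [589.  130.9 153.7  60.4   8. ] score 0.84
scene tray [580.3 130.4 193.2 100.2   7.6] hi z 103.8
scene enclosure 120 [ 616.2 -213.9  148.3   47.4    5.5] 129.6
scene enclosure 92 [ 616.3 -213.7  202.9  138.3    5.3] 99.8
crop origin 98 82
top plate rays on z=94.4 [591.4 134.9 156.1  57.8   7.9] score 0.85
top tray [582.6 131.9 191.1  97.7   7.7] hi z 104.3
top enclosure 120 [ 617.6 -214.2  147.    52.     5.7] 129.2
top enclosure 92 [ 616.7 -214.5  204.5  142.6    5.6] 99.6
crop origin 132 102
```

View pics/scene_1.png

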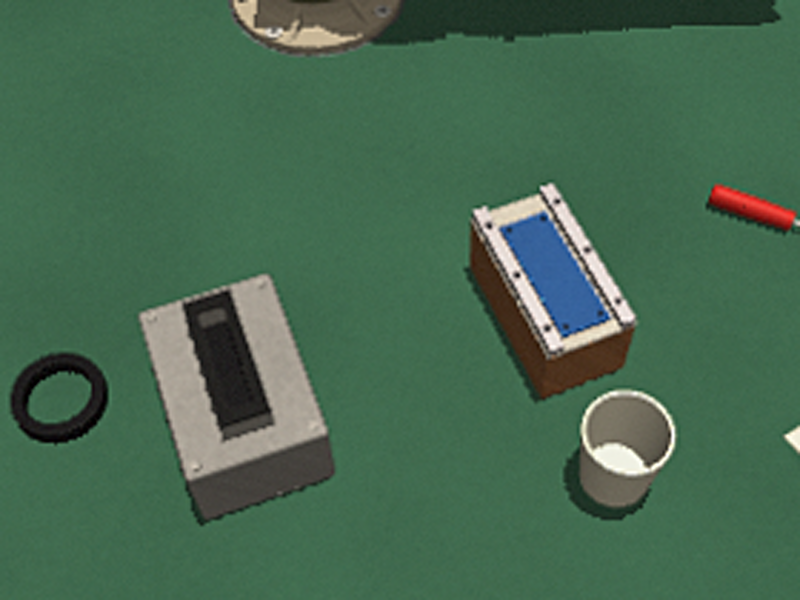

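View pics/top_1.png

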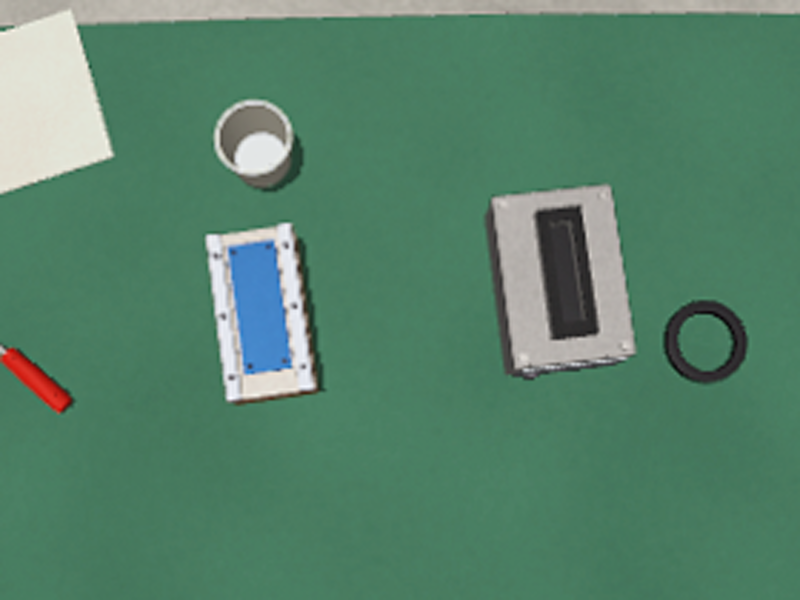

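The pictures agree with the numbers. In the scene crop the plate is at about (555,272) between the strips, and the gasket is at about (228,360). In the top crop they are at (257,305) and (567,272). Next I'll press on the plate's far part and drag it, first partway.

```bash
cat >> h.py <<'E'
TRAY=np.array([581.4,131.1]); TY=7.7; GAS=np.array([616.8,-214.0]); GY=5.5
def ax(a): return np.array([np.cos(np.radians(a)),np.sin(np.radians(a))])
def tray(s,l=0): # point s along tray x, l along tray y
    return TRAY+s*ax(TY)+l*ax(TY+90)
def st(m): print(m,"t",sensors.current_clock(),"tcp",np.round(sensors.current_eef_pos(),1),"F",np.round(sensors.current_wrist_force(),1),"w",round(sensors.current_width(),3))
E
cat > c.py <<'E'
from h import *
for y in(TY,TY-180):
    for p,yy in((tray(53),y),(tray(-123),y),(GAS-40*ax(GY),y-TY+GY)):
        print(y,np.round(planner.inverse_kinematics([*p,150],[180,0,yy]),0))
hand.close(30)
arm.move_ptp([*tray(53),150],[180,0,TY]); st("above")
arm.movel([*tray(53),110],v=120)
print(arm.movel([*tray(53),88],v=20,contact_N=6)); st("press")
z=sensors.current_eef_pos()[2]
arm.movel([*tray(3),z-.3],v=50); st("drag")
E
python3 c.py && python3 b.py 2 p
```

```text
7.7 [-42.  32.  40.  82. -21.  73. -83.]
7.7 [-54.   7.  39. 110.  -5.  65. -95.]
7.7 [-24.  36.  62.  88. -33.  75. -42.]
-172.3 [-33.  29.  26.  82. -13.  72.  92.]
-172.3 [-46.   7.  30. 109.  -4.  65.  84.]
-172.3 [-25.  38.  65.  89. -35.  76. 139.]
above t 4.2917 tcp [633.7 139.8 149.9] F [-0.6  0.3 -0.5] w -0.001
True
press t 5.525 tcp [634.1 138.2  95.2] F [-0.2 -0.1  4.9] w 0.002
drag t 6.6667 tcp [584.1 131.6  95.2] F [-1.6  0.2  7.7] w 0.001
scene plate rays on z=94.8 [537.7 123.6 146.6  52.1   9.2] score 0.92
crop origin 98 82
top plate rays on z=94.4 [522.1 113.4 114.7  34.2   7. ] score 0.7
crop origin 132 102
```

```bash
cat > d.py <<'E'
from h import *
z=sensors.current_eef_pos()[2]
arm.movel([*tray(-35),z-.1],v=50); st("drag")
arm.movel([*tray(-35),135],v=100)
arm.move_ptp([*tray(60),200],[180,0,TY]); st("up")
E
python3 d.py && python3 b.py 3 p
```

```text
drag t 7.775 tcp [546.1 126.4  95.2] F [-1.8 -0.9  7.2] w 0.002
up t 8.8583 tcp [640.6 138.6 198.5] F [-0.2 -0.3 -0.4] w 0.0
scene plate rays on z=94.7 [499.7 119.3 153.2  58.    7.1] score 0.93
crop origin 98 82
top plate rays on z=94.2 [499.4 121.2 148.4  54.8   7.7] score 0.76
crop origin 132 102
```

View pics/scene_3.png

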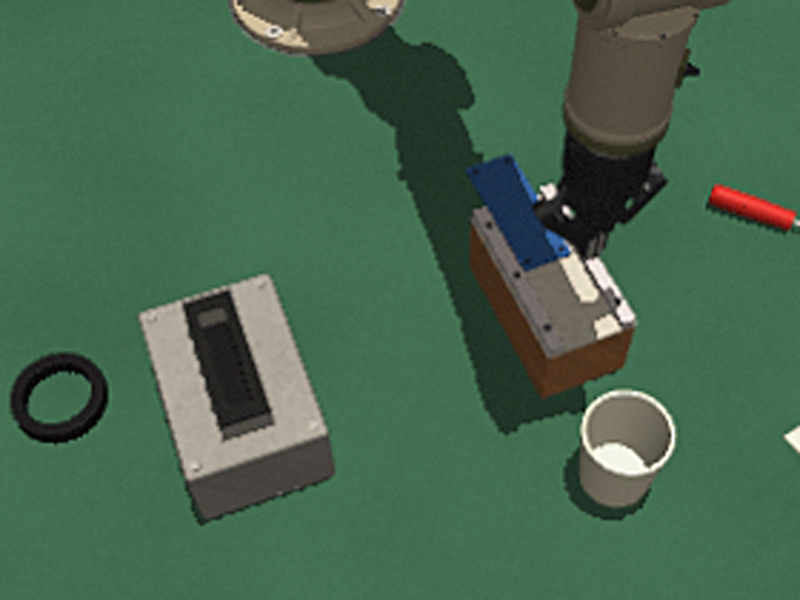

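The plate (crop about (520,212)) now overhangs the robot-side edge and still lies flat. I'll clear the arm to get an unoccluded measurement.

```bash
python3 - <<'E'
from h import *
hand.let_go()
arm.move_ptp([440,-150,280],[180,0,TY]); st("clear")
E
python3 b.py 4; python3 b.py 5|grep -v crop
```

```text
clear t 11.1917 tcp [ 440.9 -148.7  280.1] F [ 0.3  0.3 -0.1] w 0.999
scene plate rays on z=94.7 [499.7 119.4 153.8  60.    8.8] score 0.92
scene tray [575.6 130.  203.  100.    7.7] hi z 103.7
scene enclosure 120 [ 616.2 -213.8  149.4   47.6    5.4] 129.6
scene enclosure 92 [ 617.2 -213.9  203.7  138.     5.4] 99.9
crop origin 98 82
top plate rays on z=93.9 [501.5 119.6 147.   57.4   9.2] score 0.6
top tray [573.9 130.9 209.6  97.5   7.5] hi z 104.2
top enclosure 120 [ 617.9 -213.6  146.9   52.2    4.7] 129.4
top enclosure 92 [ 618.3 -214.1  201.3  142.4    5.3] 99.4
crop origin 132 102
scene plate rays on z=94.6 [500.  119.7 153.8  61.    7.6] score 0.68
scene tray [576.8 130.3 200.1 100.4   7.3] hi z 103.7
scene enclosure 120 [ 615.8 -213.8  148.5   47.6    5.4] 129.6
scene enclosure 92 [ 617.1 -213.9  201.4  138.1    5.4] 99.8
top plate rays on z=94.2 [500.6 120.7 151.1  56.1   8.8] score 0.96
top tray [573.8 130.9 208.7  97.6   7.8] hi z 104.5
top enclosure 120 [ 618.2 -214.6  147.8   52.2    5.4] 129.3
top enclosure 92 [ 616.9 -214.   203.3  142.8    5.6] 99.3
```

View pics/top_4.png

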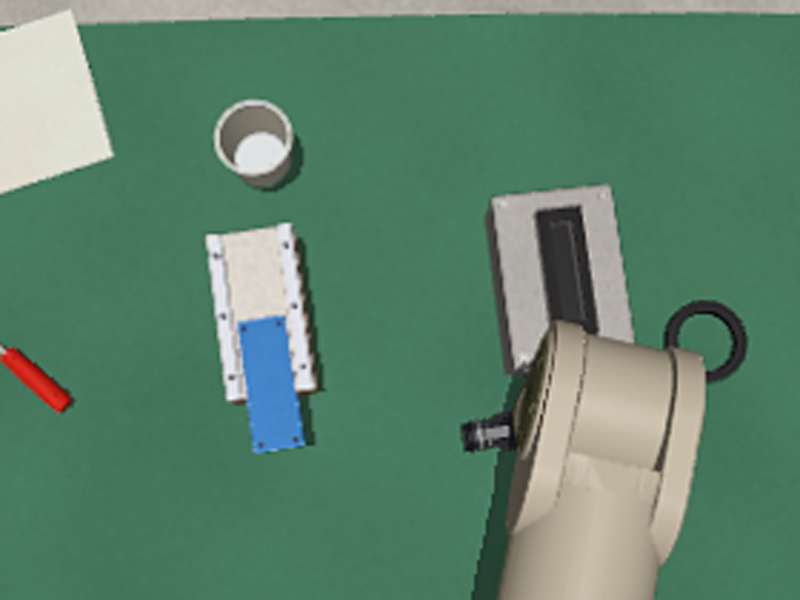

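The top view shows the plate (crop about (272,385)) about 62 mm past the edge and straight between the strips. I'll grip it now.

```bash
cat > e.py <<'E'
from h import *
C=np.array([500.3,120.2]); Y=8.2; g=C-43*ax(Y); R=[180,0,Y]
arm.move_ptp([*g,150],R)
print(arm.movel([*g,69],v=100,contact_N=12)); st("down")
hand.close(80); st("closed"); print(sensors.current_gripper_force())
arm.movel([*g,100],v=60); st("lift")
arm.movel([*g,190],v=100); st("lift2"); print(sensors.current_ft_torque(),sensors.current_gripper_force())
E
python3 e.py && python3 b.py 6 p
```

```text
False
down t 14.0833 tcp [458.3 114.   69.6] F [ 0.5 -0.1  0.7] w 0.998
closed t 14.4917 tcp [458.1 114.3  69.5] F [-1.   0.5  5.6] w 0.63
82.84403443336487
lift t 15.1583 tcp [457.6 114.2 100. ] F [-0.3 -0.7 -1.9] w 0.631
lift2 t 16.2083 tcp [457.3 114.  189.4] F [ 0.1 -0.5 -2.5] w 0.631
[ 0.01949418  0.03802259 -0.02149079] 84.04566049575806
scene plate rays on z=212.8 [502.1 119.  152.   59.9   9.8] score 0.92
crop origin 98 82
top plate rays on z=213.1 [557.7 126.9  53.4  32.5  89.1] score 0.65
crop origin 132 102
```

View pics/scene_6.png

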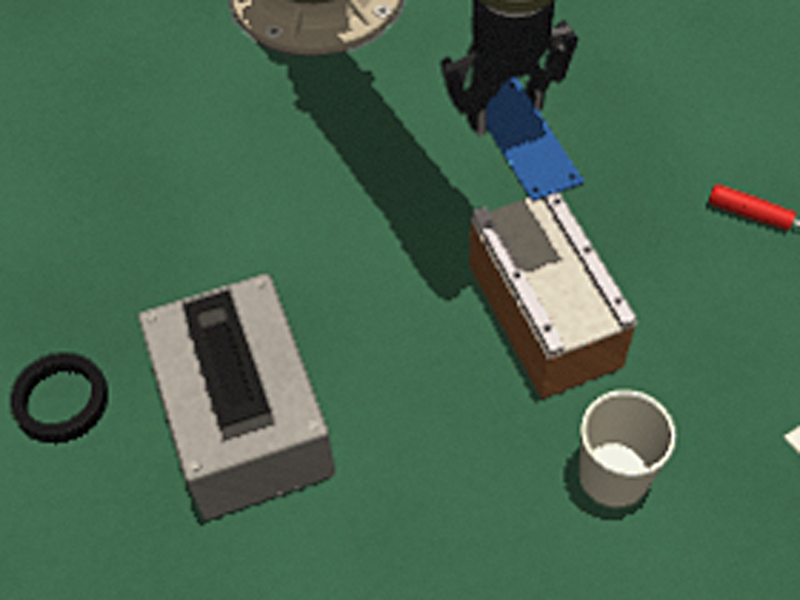

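The plate is held level by its end (crop about (530,140)) and the tray is empty. I'll carry it to a hover over the collar and measure its tilt and offset there.

```bash
cat > f.py <<'E'
from h import *
import sys
def plate(n="scene"):
    c=cam(n); rs=nets.trace(n,"plate")
    if not rs: print(n,"none"); return
    m=rs[0]["pixels"]; P=cloud(c,cv2.erode(m.astype(np.uint8),np.ones((3,3)))>0)
    k=np.abs(P[:,2]-np.median(P[:,2]))<10; P=P[k]
    A=np.c_[(P[:,:2]-P[:,:2].mean(0))@np.c_[ax(GY),ax(GY+90)],np.ones(len(P))]
    s=np.linalg.lstsq(A,P[:,2],rcond=None)[0]
    v,u=np.nonzero(m); print(n,"slope deg",np.degrees(s[:2]).round(2),"z",s[2].round(1),rect(onplane(c,np.c_[u,v],s[2])),m.sum(),rs[0]["score"])
if __name__=="__main__":
    g=GAS-43.5*ax(GY); R=[180,0,GY]
    arm.movel([*g,190],R,v=150)
    arm.movel([*g,130],R,v=100); arm.pause(.3); st("hover")
    print(sensors.current_ee_rot(),sensors.current_gripper_force(), g)
    for i in range(3): plate()
    plate("top")
E
python3 f.py; python3 b.py 7 p
```

```text
hover t 19.95 tcp [ 573.8 -218.3  130.5] F [-0.2 -0.8 -0.4] w 0.633
[ 1.79985772e+02 -4.84220135e-02  5.50049391e+00] 84.05651092529297 [ 573.50026537 -218.16929023]
scene slope deg [-0.19 -0.07] z 154.8 [ 619.1 -213.3  145.    57.7    4.7] 921 0.77
scene slope deg [-0.37  0.09] z 154.4 [ 620.7 -212.   145.1   55.4    4.7] 892 0.73
scene slope deg [-0.46  0.2 ] z 154.2 [ 620.  -211.6  145.9   56.6    5.3] 912 0.88
top slope deg [-0.9  0. ] z 153.3 [ 655.9 -195.4   98.    47.6  -28.8] 307 0.71
scene plate rays on z=154.1 [ 619.8 -212.6  145.4   54.4    6.5] score 0.92
crop origin 98 82
top plate rays on z=153.3 [ 649.4 -208.2   86.6   58.3    3.9] score 0.65
crop origin 132 102
```

View pics/scene_7.png

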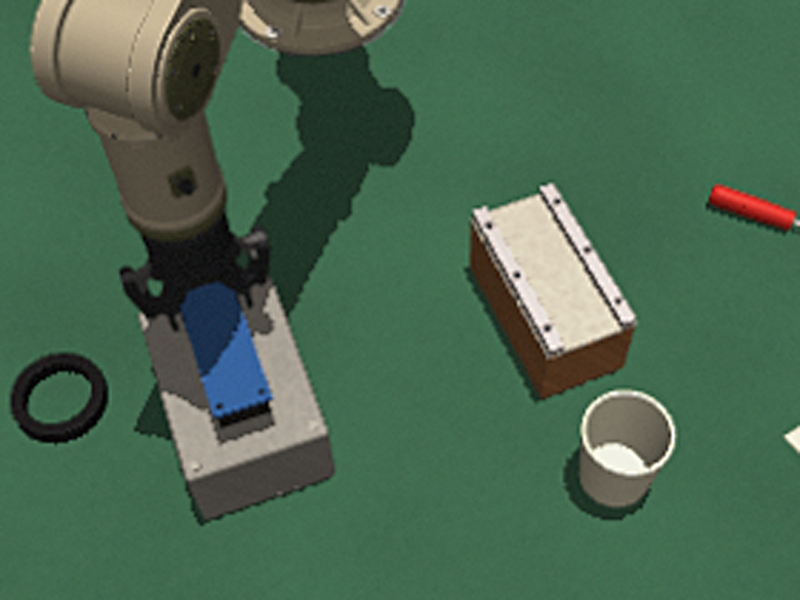

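The plate (crop about (232,350)) hovers parallel over the collar. Its visible far end puts the centre at about (616,-213), on the gasket within a millimetre. I'll lower it to contact.

```bash
cat > g.py <<'E'
from h import *
from f import plate
g=GAS-43.5*ax(GY)
arm.movel([*g,116],v=50)
print(arm.movel([*g,104],v=10,contact_N=6)); st("set"); print(sensors.current_ft_torque())
plate(); plate()
E
python3 g.py
```

```text
True
set t 21.675 tcp [ 573.6 -218.2  110.2] F [-0.3  0.3  4.7] w 0.632
[0.03315588 0.03956992 0.03500626]
scene slope deg [ 0.05 -0.03] z 134.9 [ 621.2 -212.4  141.1   54.6    8.5] 828 0.68
scene slope deg [-0.01 -0.06] z 134.9 [ 621.4 -212.3  137.2   53.1    6.2] 809 0.59
```

```bash
python3 - <<'E'
from h import *
g=GAS-43.5*ax(GY)
hand.let_go(); st("open")
arm.movel([*sensors.current_eef_pos()[:2],200],v=100)
arm.move_ptp([440,150,300],[180,0,GY]); st("clear")
from f import plate
for i in range(2): plate(); plate("top")
E
python3 b.py 8 p
```

```text
open t 22.3 tcp [ 572.7 -217.7  109. ] F [0.  0.8 0.7] w 1.001
clear t 24.85 tcp [440.4 149.2 299.9] F [ 0.2  0.5 -0.3] w 1.0
scene slope deg [-0.01  0.11] z 134.8 [ 615.4 -214.1  152.6   55.7    5.6] 941 0.74
top slope deg [0.1  0.31] z 134.5 [ 616.4 -213.6  151.8   63.     5.6] 897 0.81
scene slope deg [ 0.1  -0.16] z 134.7 [ 615.6 -213.9  159.5   57.3    5.9] 1011 0.9
top slope deg [0.05 0.5 ] z 134.3 [ 616.5 -213.1  150.8   56.8    6.1] 813 0.77
scene plate none
crop origin 98 82
top plate rays on z=134.2 [ 616.9 -211.2  149.3   59.3    5.8] score 0.56
crop origin 132 102
```

View pics/top_8.png

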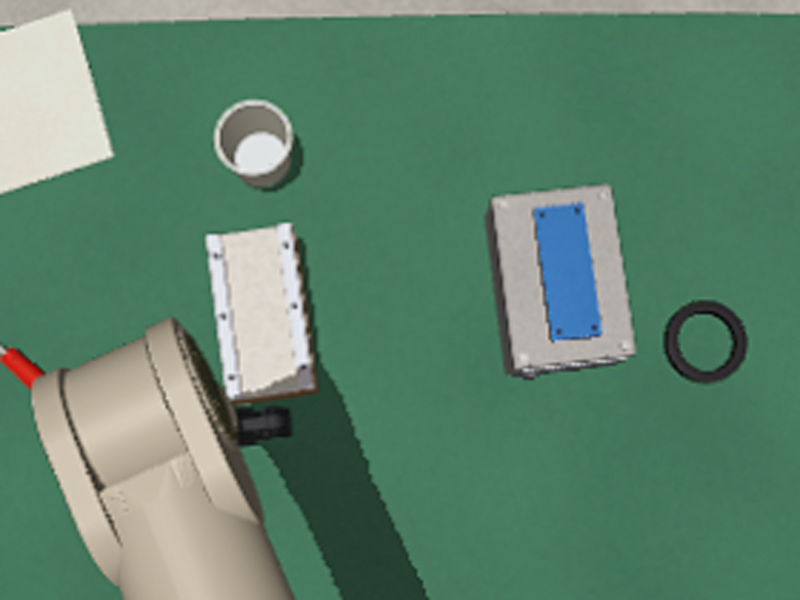

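View pics/scene_8.png

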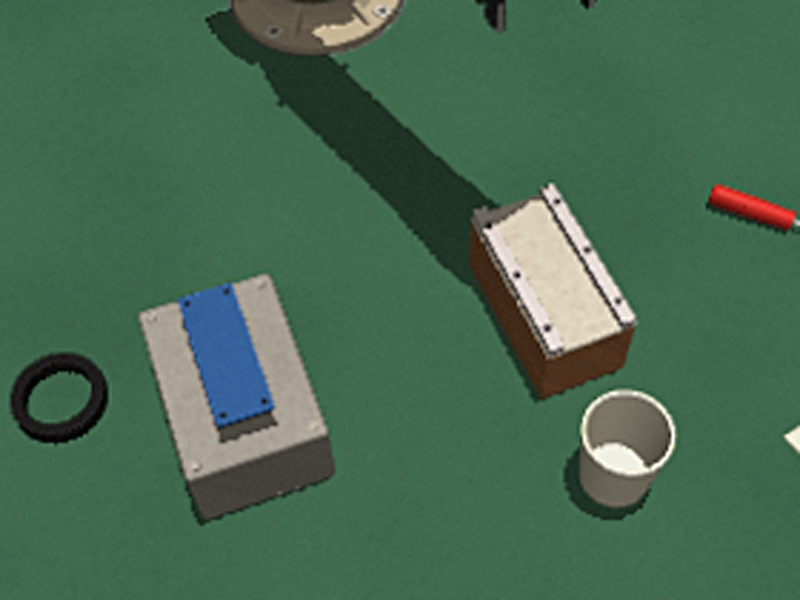

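Both views show the plate flat on the gasket: top crop (567,272), scene crop (228,355). It is centred within about 1 mm and at 5.6–6 degrees, and the tub, screwdriver and tape ring have not moved. The arm is clear of everything.

```bash
python3 -c "
from h import *
print(job_done())"
```

```text
the job is handed in; nothing more can be done
None
```

The job is handed in: the blue plate was slid out, gripped by its free end and set down in the grip flat on the gasket, measured within about 1 mm and 1 degree of centred, at about 25 s of the 54 s, with the tub, screwdriver and tape ring where they were.

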